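# Glue bottle held nose-down over the righted drip cup

### The job

The steel drip cup has fallen over on the bench: first stand it upright on its foot again and let go of it. Then draw the glue bottle out of its slanted holder, tip it so that its spout points clearly downwards (some 20 degrees below level or more), and keep it in the gripper with the spout tip over the cup's mouth, a few centimetres above the rim and touching nothing. The program finishes while still holding the bottle there, still; do not shift the other things on the bench.

Things in the scene. Friction and masses are not known exactly. Their poses are not given: they have to be found in the camera images.
- cup_centre (a point): Centre of the open steel drip cup (66 mm tall, 0.25 kg), on its axis; z from foot to mouth, x, y square to the foot. Tube 48 mm outer diameter, 54 mm bead on the top 8 mm, heavy square foot 54 x 54 x 10 mm. Starts lying on its side (this point 27 mm up, z level); standing it is 33 mm up. Set down on a foot edge leaning up to 30 degrees, it settles upright by itself.
- cup_mouth (a point): Centre of the cup's mouth, in the plane of the rim, 33 mm from cup_centre along the cup's z axis; inner diameter at the rim 48 mm, wall 3 mm.
- bottle_centre (a point): Centre of the rigid white glue bottle's cylindrical body, 40 mm diameter, 78 mm long, about 0.09 kg, with a conical red spout on the same axis. Own z points from the bottom to the spout. It starts leaning 50 degrees from vertical, the lowest 34 mm in the holder's tube; the free part of the body is 34 to 78 mm from the bottom. Draw it out along its own z.
- spout_tip (a point): Tip of the glue bottle's spout, on its axis, 78 mm from bottle_centre (117 mm from the bottom).
- holder: Fixed metal holder: dark base plate 100 x 70 x 8 mm (x, y, z) with a round aluminium tube, 51 mm outer and 43 mm inner diameter, 34 mm deep inside, leaning 50 degrees from vertical towards the holder's own -x. Origin at the centre of the plate's underside, on the bench. Highest point of the tube about 75 mm up.
- marker: Black capped marker lying flat, 12 x 141 x 13 mm. Bystander, loose, not to be moved; origin at the centre of its underside.
- pliers: Flat-nose pliers lying flat, 42 x 150 x 12 mm. Bystander, loose, not to be moved; origin at the centre of its underside.
- sprayer: Clear pump spray bottle with black head, standing, 40 mm diameter, 146 mm tall. Bystander, loose, not to be moved; origin at the centre of its underside.
- tape: Roll of masking tape lying flat, 95 mm diameter, 24 mm high. Bystander, loose, not to be moved; origin at the centre of its underside.
- frame: Spectacle front lying flat, 58 x 146 x 8 mm. Bystander, loose, not to be moved; origin at the centre of its underside.
- lens: Round lens blank, 65 mm diameter, 7 mm high. Bystander, loose, not to be moved; origin at the centre of its underside.
- holder_floor (a point): Centre of the inner floor (at 22, 0, 32 mm in the holder axes) of the holder's tube, where the middle of the bottle's bottom rests at the start.
Mind the look-alikes: they are no part of the job. Leave any yellow look-alike of the part that bears cup_centre alone.

How it is judged:
By the outcome, as a careful person would: the job done as asked, in the order asked, and still so for the second after the job is handed in, while the arm keeps its last pose, push and grip.
It also fails if it takes over 69 s, if anything falls off the work surface, if the arm or the gripper's body presses on something with over 40 N, if the wrist force passes 120 N, or if a joint passes its speed limit or range.

### The arm

A 7-joint arm with a two-finger parallel gripper is mounted at the origin on a cart in front of the work surface, level with it; the furniture and walls round the work are solid. World frame = base frame: x ahead of the robot, y to its left, z up, the work surface at z = 0. Lengths are in m, angles in rad, forces in N, time in s.
With the tool pointing down it reaches from about 0.4 to 0.9 m from the base axis. Payload 5.6 kg.
Tool frame: the origin (TCP) lies on the centre line of the jaws, within the pads' length; the fingertips stand 8 mm ahead of it and the grasp point (between the pads) lies 11 mm behind it (tip_reach is the distance from the TCP to the fingertips, in m); z points along the fingers, y is the line along which they close (so a half turn about z gives the same grasp; the last joint's range is limited). The gripper opens to 92 mm and grips with 3 to 60 N. Pads are 20 mm wide; open, the fingers measure 128 mm over their backs; the gripper's body (75 mm by 189 mm) begins 69 mm behind the grasp point.
Start: joints at [-1.247, 0.468, -0.012, 1.603, 0.006, 1.071, -0.056], TCP at [0.233, 0.607, 0.223] pointing down, gripper open.
Joint ranges: [-2.53, 2.53], [-0.31, 2.02], [-1.57, 1.55], [0.28, 2.44], [-1.29, 4.43], [0.15, 1.84], [-2.92, 2.92]. Speed limits (rad/s): [2.57, 2.57, 3.14, 3.14, 3.14, 3.14, 3.14].

### API

Orientations are given as a unit quaternion [w, x, y, z].
In Python, from plant import read_state, capture, job_done, tip_reach gives the robot as it stands.
- The arm moves only by the tool apply_moves, never from a script. Its argument "deltas" is a list of rows, each a list of 4 numbers: the shift along the world's x, y, z in mm, then the turn about the world's z in rad. In form: [[x, y, z, twist], ...]. A call has 1 to 5 rows; each row shifts and turns the commanded pose from where the row before left it; what a row does not reach is not made up. A row lasts 1/12 s, in which the tool goes at most 41.7 mm and 7.16 degrees, less where a joint would pass 70% of its speed; a pose out of reach is approached as far as the arm can. A call with a gripper value outside its range is refused whole. "hand" is the opening, from 0 (shut) to 1 (fully open), set as the call begins (left out, the last holds). The fingers move at their own pace and stop on an object; "squeeze" is the grip in N (left out, the last holds). Time passes only in rows, so rows that do not move let the fingers close. It gives the time, the measured TCP pose, the force, the opening and the grip force at its end, in the units of the state.
- read_state(): the state, without advancing time (a new reading comes with each control period).
- capture(name): name is "scene" or "top" or "wrist"; returns a dict with "image" (384x512x3 uint8, red, green, blue), "range_z" (384x512 float32, m along the optical axis (not along the pixel's ray), 0 where there is no reading), "camera_matrix" (3x3 intrinsics, pixels), "eye" and "rotation" of the camera in the world. Camera axes: x right, y down, z forward; pixel columns grow to the right and rows downward; lengths in m; the calibration is good to about 2 mm. A picture is of the moment at which its call begins.
- job_done(): hands the job in; it is judged then, once.
The state is a dict: "clock": time; "q": joint angles; "joint_vel": joint speeds; "effort": joint torques, N m; "position": TCP position; "eef_rot": TCP orientation; "wrist_force": force on the tool from outside, world axes, zero at the start; "ft_torque": the same for the moment, N m; "grip_width": finger opening in m; "gripper_force": force on a finger pad.
Only numpy, scipy, OpenCV 4.12 (cv2) and the standard library are available. Lean on these libraries where they do the work, as an engineer would, in place of code of your own. Each camera call takes 0.05 s, during which the arm holds its last target. There are 200 camera calls.

## Working session

There is one attempt and no reset: what is moved stays moved. The work goes in short steps, Python scripts to look and compute and a tool call to move; the robot and the scene stay as the last step left them, time stands still between calls to the robot, and variables do not carry over. Pictures are saved under pics/ and viewed, at most 10 in all, crops included, and the job is handed in when it is done.

Besides the shell and the picture viewer there is one more tool, called after ">>>" as name(argument=value, ...) on one line, values as JSON. apply_moves: Moves the arm, as the interface text tells. Its arguments: {"type":"object","properties":{"deltas":{"type":"array"},"hand":{"type":"number"},"squeeze":{"type":"number"}},"required":["deltas"]}

```bash
mkdir -p pics; ls
cat > h.py <<'E'
import numpy as np,cv2,sys
from plant import read_state,capture,job_done,tip_reach
def pts(c):
    Z=c["range_z"].astype(float);K=np.array(c["camera_matrix"]);v,u=np.mgrid[:Z.shape[0],:Z.shape[1]]
    P=np.stack([(u-K[0,2])/K[0,0]*Z,(v-K[1,2])/K[1,1]*Z,Z],-1)
    W=P@np.array(c["rotation"]).T+np.array(c["eye"]);W[Z==0]=np.nan;return W
def save(n,c): cv2.imwrite("pics/"+n+".png",c["image"][:,:,::-1])
E
python3 - <<'E'
from h import *
for n in("scene","top","wrist"):
    c=capture(n);save(n,c);W=pts(c);np.savez(n,W=W,**c)
    print(n,np.round(c["eye"],3),np.round(c["rotation"],2).tolist(),np.round(c["camera_matrix"],0).tolist())
a=[cv2.imread(f"pics/{n}.png") for n in("scene","top")]
print(read_state())
E
```

```text
picsTraceback (most recent call last):
  File "<stdin>", line 3, in <module>
  File "h.py", line 6, in pts
    W=P@np.array(c["rotation"]).T+np.array(c["eye"]);W[Z==0]=np.nan;return W
      ~^~~~~~~~~~~~~~~~~~~~~~~~~~
ValueError: matmul: Input operand 1 has a mismatch in its core dimension 0, with gufunc signature (n?,k),(k,m?)->(n?,m?) (size 4 is different from 3)
```

View pics/scene.png

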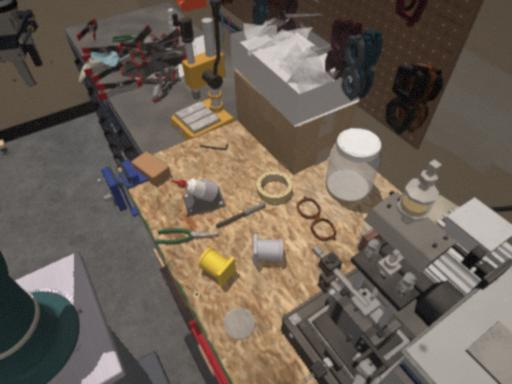

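Scene view: bottle in its holder near (205,190), steel cup lying at (268,250), yellow look-alike at (217,265), marker (240,215), pliers (185,236), tape, frame and lens around. The rotation is a quaternion; fixing that.

```bash
python3 - <<'E'
s=open('h.py').read()
s=s.replace('np.array(c["rotation"]).T','R(c).T').replace('def pts','from scipy.spatial.transform import Rotation as Ro\ndef R(c): return Ro.from_quat(np.array(c["rotation"])[[1,2,3,0]]).as_matrix()\ndef pts')
open('h.py','w').write(s)
E
python3 - <<'E'
from h import *
for n in("scene","top","wrist"):
    c=capture(n);save(n,c);W=pts(c);np.savez(n,W=W,**c)
    print(n,np.round(c["eye"],3),np.round(R(c),2).tolist(),np.round(c["camera_matrix"],0).tolist())
print(read_state())
def axis(P,tag):
    P=P[np.isfinite(P).all(1)];m=np.median(P,0);print(tag,len(P),np.round(m,3),np.round(np.percentile(P,[2,98],axis=0),3).tolist())
for n in("scene","top"):
    d=np.load(n+".npz");I=cv2.cvtColor(d["image"],cv2.COLOR_RGB2HSV).astype(int);W=d["W"]
    ok=np.isfinite(W).all(2)&(np.abs(W[...,2]-.05)<.06)&(np.hypot(W[...,0],W[...,1])<.95)
    H,S,V=I[...,0],I[...,1],I[...,2]
    axis(W[ok&((H<8)|(H>172))&(S>150)&(W[...,2]>.05)],n+" red")
    axis(W[ok&(H>20)&(H<33)&(S>190)&(W[...,2]>.005)],n+" yellow")
    g=(ok&(S<60)&(W[...,2]>.012)).astype(np.uint8)
    k,l,st,ce=cv2.connectedComponentsWithStats(g)
    for i in range(1,k):
        if st[i,4]>60: axis(W[l==i],f"{n} grey {ce[i].round()}")
E
```

```text
scene [ 0.263 -0.471  0.76 ] [[0.85, -0.41, 0.33], [-0.53, -0.64, 0.56], [-0.02, -0.65, -0.76]] [[371.0, 0.0, 251.0], [0.0, 371.0, 193.0], [0.0, 0.0, 1.0]]
top [0.462 0.014 1.055] [[0.0, -1.0, 0.09], [-1.0, -0.0, -0.02], [0.02, -0.09, -1.0]] [[402.0, 0.0, 253.0], [0.0, 402.0, 186.0], [0.0, 0.0, 1.0]]
wrist [0.154 0.638 0.385] [[0.36, 0.89, 0.28], [0.93, -0.34, -0.11], [-0.0, 0.3, -0.95]] [[344.0, 0.0, 249.0], [0.0, 344.0, 194.0], [0.0, 0.0, 1.0]]
{'clock': 0.2, 'q': array([-1.24699023,  0.46804462, -0.01160222,  1.60325229,  0.0059957 ,
        1.07137541, -0.05632935]), 'joint_vel': array([-0.00063992, -0.00283479, -0.0011272 , -0.00137641, -0.00035987,
        0.00021441, -0.00088522]), 'effort': array([ 4.15091981e-04, -5.20418966e+01, -1.24400618e-02, -2.43724608e+01,
       -5.66191238e-02,  1.56830123e-02,  1.47043629e-04]), 'position': array([0.23304696, 0.60642855, 0.22200986]), 'eef_rot': array([-5.32441190e-05,  1.82424687e-01,  9.83219691e-01, -5.19984493e-04]), 'wrist_force': array([-0.80848979, -0.06825041, -0.75986279]), 'ft_torque': array([ 0.02306031, -0.0115097 , -0.03412084]), 'gripper_force': 0.0, 'grip_width': 0.0918056200263154}
scene red 50 [0.43  0.141 0.095] [[0.413, 0.133, 0.087], [0.444, 0.162, 0.106]]
  return _methods._mean(a, axis=axis, dtype=dtype,
  ret = um.true_divide(
Traceback (most recent call last):
IndexError: index -1 is out of bounds for axis 0 with size 0
```

View pics/top.png

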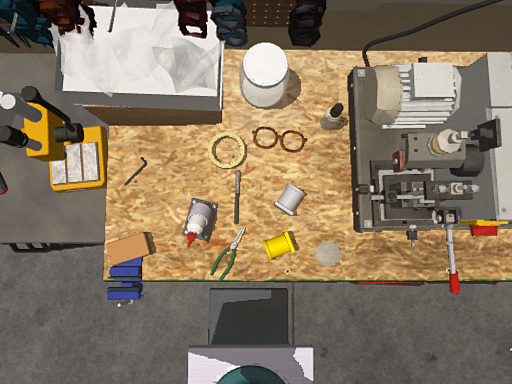

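View pics/wrist.png

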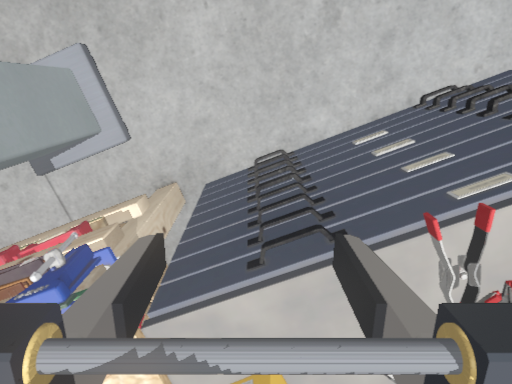

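```bash
cat > m.py <<'E'
from h import *
def comps(n,W,m,lo=25):
    k,l,st,ce=cv2.connectedComponentsWithStats(m.astype(np.uint8))
    for i in range(1,k):
        if st[i,4]<lo: continue
        P=W[l==i];c=(P.min(0)+P.max(0))/2
        r=cv2.minAreaRect((P[:,:2]*1000).astype(np.float32))
        print(n,st[i,4],"px",ce[i].round(),"med",np.median(P,0).round(3),"z",np.percentile(P[:,2],[2,50,98]).round(3),"rect",np.round(r[0]),np.round(r[1]),round(r[2],1))
for n in("scene","top"):
    d=np.load(n+".npz");I=cv2.cvtColor(d["image"],cv2.COLOR_RGB2HSV).astype(int);W=d["W"]
    ok=np.isfinite(W).all(2)&(W[...,2]<.16)&(W[...,0]>.25)&(W[...,0]<.75)&(W[...,1]>-.22)&(W[...,1]<.3)
    H,S,V=I[...,0],I[...,1],I[...,2];Z=W[...,2]
    print(n,"bench",np.nanmedian(Z[ok&(Z<.01)]))
    comps(n+" red",W,ok&((H<8)|(H>172))&(S>150)&(Z>.03),5)
    comps(n+" obj",W,ok&(Z>.006))
    comps(n+" grey",W,ok&(Z>.012)&(S<70))
d=np.load("top.npz");im=d["image"]
cv2.imwrite("pics/crop.png",np.hstack([cv2.resize(im[185:260,175:250],(390,390),interpolation=3),cv2.resize(im[175:235,260:320],(390,390),interpolation=3)])[:,:,::-1])
E
python3 m.py
```

```text
scene bench -0.000541162069369161
scene red 49 px [180. 183.] med [0.429 0.141 0.095] z [0.088 0.095 0.106] rect [427. 141.] [26. 19.] 9.9
scene obj 2310 px [275. 135.] med [0.722 0.159 0.094] z [0.011 0.094 0.157] rect [723. 185.] [ 25. 230.] 7.1
scene obj 627 px [148. 175.] med [0.389 0.279 0.03 ] z [0.007 0.03  0.042] rect [381. 276.] [ 49. 123.] 89.9
scene obj 561 px [274. 187.] med [0.653 0.058 0.022] z [0.007 0.022 0.026] rect [655.  63.] [95. 93.] 55.7
scene obj 135 px [114. 185.] med [0.292 0.282 0.04 ] z [0.007 0.04  0.044] rect [297. 286.] [37. 27.] 1.7
scene obj 1078 px [200. 194.] med [0.465 0.12  0.046] z [0.006 0.046 0.096] rect [466. 132.] [ 71. 118.] 74.8
scene obj 244 px [316. 220.] med [ 0.685 -0.08   0.008] z [0.006 0.008 0.01 ] rect [687. -76.] [138.  57.] 81.9
scene obj 205 px [241. 214.] med [0.536 0.034 0.009] z [0.006 0.009 0.013] rect [535.  35.] [ 13. 140.] 88.0
scene obj 117 px [364. 232.] med [ 0.717 -0.196  0.08 ] z [0.01 0.08 0.1 ] rect [ 718. -197.] [26.  9.] 84.3
scene obj 318 px [183. 235.] med [0.381 0.054 0.009] z [0.006 0.009 0.013] rect [393.  56.
[... 1621 characters left out ...]
[0.008 0.032 0.043] rect [379. 279.] [ 43. 122.] 89.9
top obj 526 px [278. 245.] med [ 0.409 -0.066  0.047] z [0.03  0.047 0.054] rect [407. -66.] [53. 66.] 21.3
top obj 44 px [326. 252.] med [ 0.389 -0.193  0.007] z [0.006 0.007 0.01 ] rect [ 393. -195.] [37. 25.] 63.5
top obj 125 px [135. 293.] med [0.292 0.288 0.041] z [0.029 0.041 0.046] rect [290. 288.] [29. 22.] 0.9
top grey 172 px [331. 115.] med [ 0.724 -0.189  0.097] z [0.024 0.097 0.146] rect [ 727. -195.] [35. 29.] 44.3
top grey 513 px [289. 199.] med [ 0.524 -0.093  0.047] z [0.03  0.047 0.054] rect [524. -94.] [52. 67.] 57.0
top grey 554 px [198. 218.] med [0.478 0.132 0.067] z [0.037 0.067 0.087] rect [475. 135.] [52. 79.] 74.7
```

View pics/crop.png

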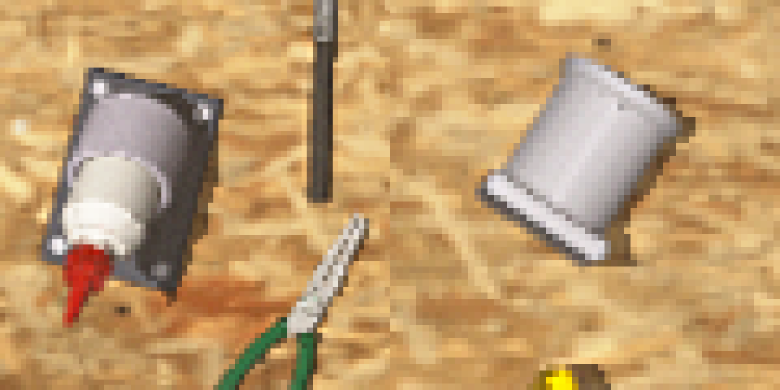

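Run:
```python
from h import *
a=np.radians(-33);ax=np.array([np.cos(a),np.sin(a)]);n=np.array([-ax[1],ax[0]])
for k in("scene","top"):
    W=np.load(k+".npz")["W"];P=W[np.isfinite(W).all(2)];P=P[(P[:,2]>.012)&(P[:,2]<.07)];p=P[:,:2]-[.5245,-.0945];s=p@ax*1e3;t=p@n*1e3
    for lo,hi in((-36,-24),(-15,15),(24,36)):
        print(k,lo,[ (b,round(float(np.median(P[m,2])*1e3)),m.sum()) for b in range(-32,32,6) for m in [(s>lo)&(s<hi)&(t>=b)&(t<b+6)] if m.sum()>2])
    m=(abs(s)<50)&(abs(t)<45);print(s[m].min(),s[m].max(),t[m].min(),t[m].max())
```

```text
scene -36 [(-32, 34, np.int64(19)), (-26, 42, np.int64(17)), (-20, 53, np.int64(7)), (-14, 52, np.int64(6)), (-8, 52, np.int64(5)), (-2, 54, np.int64(5)), (4, 54, np.int64(4)), (10, 54, np.int64(5)), (16, 53, np.int64(4))]
scene -15 [(-26, 32, np.int64(87)), (-20, 43, np.int64(47)), (-14, 47, np.int64(38)), (-8, 49, np.int64(34)), (-2, 50, np.int64(26)), (4, 49, np.int64(26)), (10, 46, np.int64(14))]
scene 24 [(-32, 29, np.int64(13)), (-26, 36, np.int64(34)), (-20, 46, np.int64(23)), (-14, 49, np.int64(15)), (-8, 49, np.int64(16)), (-2, 50, np.int64(13)), (4, 50, np.int64(10)), (10, 47, np.int64(7))]
-29.608600392013383 36.39364594619893 -29.377651302757464 25.918069242854255
top -36 [(-26, 51, np.int64(11)), (-20, 52, np.int64(12)), (-14, 51, np.int64(14)), (-8, 51, np.int64(12)), (-2, 51, np.int64(13)), (4, 52, np.int64(12)), (10, 51, np.int64(12)), (16, 51, np.int64(13)), (22, 49, np.int64(9))]
top -15 [(-26, 35, np.int64(14)), (-20, 42, np.int64(24)), (-14, 46, np.int64(28)), (-8, 48, np.int64(28)), (-2, 49, np.int64(28)), (4, 48, np.int64(30)), (10, 45, np.int64(29)), (16, 40, np.int64(29)), (22, 31, np.int64(9))]
top 24 [(-26, 38, np.int64(7)), (-20, 44, np.int64(9)), (-14, 49, np.int64(8)), (-8, 49, np.int64(8)), (-2, 51, np.int64(9)), (4, 49, np.int64(9)), (10, 47, np.int64(8)), (16, 41, np.int64(9)), (22, 34, np.int64(7))]
-34.254493777807916 32.55793204302509 -25.494047532808697 26.76541810599979
```

>>> apply_moves(deltas=[[10, -23, 0, -0.02], [16, -36, 0, -0.02], [16, -36, 0, -0.02], [16, -36, 0, -0.02], [16, -36, 0, -0.02]], hand=1, squeeze=6)

```text
clock: 0.62
position: [0.3075, 0.4379, 0.2224]
eef_rot: [-0.0, 0.232, 0.973, -0.0]
wrist_force: [0.6, 0.2, 0.5]
grip_width: 0.0918
gripper_force: 0.0
```

>>> apply_moves(deltas=[[16, -36, 0, -0.02], [16, -36, 0, -0.02], [16, -36, 0, -0.02], [16, -36, 0, -0.02], [16, -36, 0, -0.02]])

```text
clock: 1.03
position: [0.3875, 0.2579, 0.2227]
eef_rot: [0.0, 0.28, 0.96, 0.0]
wrist_force: [0.9, 0.5, 0.3]
grip_width: 0.0921
gripper_force: 0.0
```

>>> apply_moves(deltas=[[16, -36, 0, -0.01], [16, -36, 0, 0], [16, -36, 0, 0], [16, -36, 0, 0], [16, -36, 0, 0]])

```text
clock: 1.45
position: [0.4675, 0.0779, 0.2229]
eef_rot: [0.0, 0.284, 0.959, 0.0]
wrist_force: [-0.2, 1.1, -0.6]
grip_width: 0.0921
gripper_force: 0.0
```

>>> apply_moves(deltas=[[16, -36, -10, 0], [16, -36, -20, 0], [14, -30, -20, 0], [8, -20, -20, 0], [0, 0, 0, 0]])

```text
clock: 1.87
position: [0.519, -0.0454, 0.1505]
eef_rot: [-0.002, 0.288, 0.958, -0.002]
wrist_force: [-0.1, 0.3, 0.1]
grip_width: 0.0917
gripper_force: 0.0
```

>>> apply_moves(deltas=[[14, -32, 0, 0], [14, -32, 0, 0], [0, 0, 0, 0]])

```text
clock: 2.12
position: [0.55, -0.1102, 0.1546]
eef_rot: [0.002, 0.287, 0.958, -0.002]
wrist_force: [-0.7, -0.3, 0.6]
grip_width: 0.0917
gripper_force: 0.0
```

Run:
```python
from h import *
c=capture("wrist");save("w1",c);W=pts(c);P=W[np.isfinite(W).all(2)];P=P[(P[:,2]>.012)&(P[:,2]<.07)&(abs(P[:,0]-.525)<.06)&(abs(P[:,1]+.095)<.06)]
r=cv2.minAreaRect((P[:,:2]*1000).astype(np.float32));print(r,np.percentile(P[:,2],98),read_state()["position"])
```

```text
((525.2760620117188, -95.60548400878906), (53.27137756347656, 66.74959564208984), 56.42852020263672) 0.0557809137282609 [ 0.54893326 -0.10708537  0.15424863]
```

View pics/w1.png

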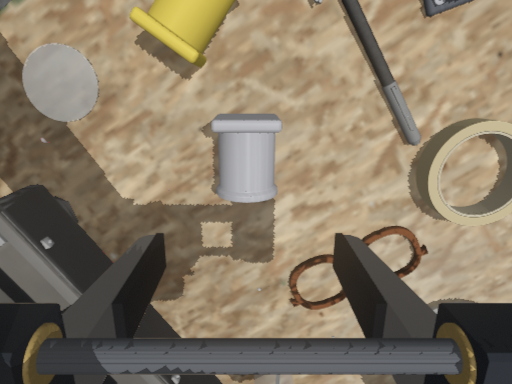

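>>> apply_moves(deltas=[[-1, -4, -30, 0], [0, 0, -35, 0], [0, 0, -35, 0], [0, 0, -27, 0], [0, 0, -10, 0]])

```text
clock: 2.58
position: [0.5445, -0.1056, 0.0135]
eef_rot: [-0.003, 0.284, 0.959, 0.0]
wrist_force: [-0.5, 0.3, -0.2]
grip_width: 0.0917
gripper_force: 0.0
```

>>> apply_moves(deltas=[[0, 0, 0, 0], [0, 0, 0, 0], [0, 0, 0, 0], [0, 0, 0, 0], [0, 0, 0, 0]], hand=0, squeeze=6)

```text
clock: 3.0
position: [0.5484, -0.1081, 0.0184]
eef_rot: [0.001, 0.284, 0.959, 0.0]
wrist_force: [0.4, -0.7, 0.8]
grip_width: 0.0609
gripper_force: 0.3
```

>>> apply_moves(deltas=[[0, 0, 0, 0], [0, 0, 0, 0], [0, 0, 0, 0], [0, 0, 0, 0], [0, 0, 0, 0]])

```text
clock: 3.42
position: [0.5481, -0.1086, 0.0174]
eef_rot: [0.001, 0.285, 0.959, 0.0]
wrist_force: [0.1, -1.7, 5.6]
grip_width: 0.0526
gripper_force: 6.0
```

>>> apply_moves(deltas=[[0, 0, 5, 0], [0, 0, 8, 0], [0, 0, 10, 0], [0, 0, 10, 0], [0, 0, 10, 0]])

```text
clock: 3.83
position: [0.5468, -0.108, 0.0607]
eef_rot: [-0.0, 0.284, 0.959, 0.0]
wrist_force: [-0.8, -0.3, -2.2]
grip_width: 0.0528
gripper_force: 6.0
```

>>> apply_moves(deltas=[[0, 0, 10, 0], [0, 0, 10, 0], [0, 0, 10, 0], [0, 0, 10, 0], [0, 0, 0, 0]])

```text
clock: 4.25
position: [0.5481, -0.1082, 0.1019]
eef_rot: [0.001, 0.284, 0.959, 0.001]
wrist_force: [-0.8, 0.4, -2.3]
grip_width: 0.0529
gripper_force: 6.0
```

Run:
```python
from h import *
print(read_state())
c=capture("scene");d=capture("wrist")
cv2.imwrite("pics/lift.png",np.hstack([cv2.resize(c["image"][180:300,200:330],(390,360)),cv2.resize(d["image"][90:384],(400,360))])[:,:,::-1])
```

```text
{'clock': 4.25, 'q': array([-0.16552148,  0.48618589,  0.38181344,  1.94445976, -0.25784321,
        0.75544534,  1.35871539]), 'joint_vel': array([ 0.00592414,  0.02873443, -0.01817214,  0.02353845, -0.01413111,
       -0.02464945,  0.01116506]), 'effort': array([ 3.18017299e-02, -4.64320993e+01,  5.12805194e+00, -1.97293550e+01,
        1.52366515e-01, -1.65495202e-01, -6.88671833e-02]), 'position': array([ 0.54813752, -0.10819486,  0.10192506]), 'eef_rot': array([1.16850297e-03, 2.84470187e-01, 9.58684042e-01, 5.03958904e-04]), 'wrist_force': array([-0.76357027,  0.44386322, -2.26317461]), 'ft_torque': array([0.16942786, 0.32048919, 0.00450767]), 'gripper_force': 6.000047523993999, 'grip_width': 0.05294583352395003}
```

View pics/lift.png

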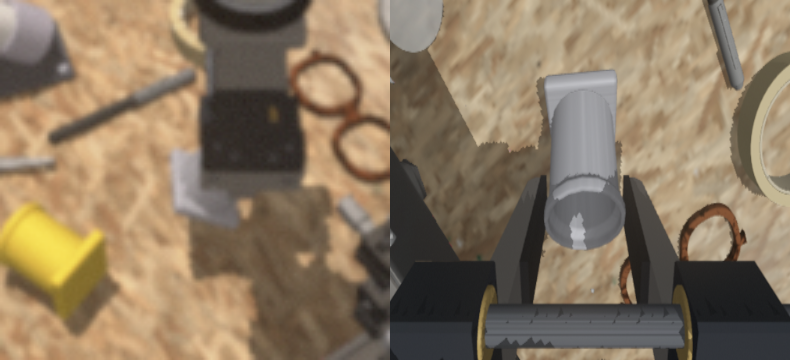

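>>> apply_moves(deltas=[[6, -4, -10, 0], [8, -5, -12, 0], [7, -5, -12, 0], [0, 0, 0, 0]], squeeze=4.5)

```text
clock: 4.68
position: [0.5692, -0.1236, 0.0633]
eef_rot: [-0.0, 0.285, 0.959, -0.001]
wrist_force: [1.1, -0.9, -2.1]
grip_width: 0.0529
gripper_force: 4.5
```

>>> apply_moves(deltas=[[0, 0, 0, 0], [0, 0, 0, 0], [0, 0, 0, 0]], squeeze=3.7)

```text
clock: 4.93
position: [0.5674, -0.1218, 0.0654]
eef_rot: [-0.001, 0.284, 0.959, 0.0]
wrist_force: [-1.4, 0.2, -3.1]
grip_width: 0.053
gripper_force: 3.7
```

```bash
cat > tilt.py <<'E'
from h import *
s=read_state();g=s["position"];print(g,s["wrist_force"],s["grip_width"])
ax=np.array([.833,-.553]);d=capture("wrist");save(sys.argv[1],d);W=pts(d)
P=W[np.isfinite(W).all(2)]; p=P[:,:2]-g[:2];S=p@ax*1e3;T=p@np.array([.553,.833])*1e3;Z=P[:,2]*1e3
for b in range(-60,25,6):
    m=(S>=b)&(S<b+6)&(abs(T)<8)&(Z>8)&(Z<160)
    if m.sum()>3: print(b+3,np.percentile(Z[m],[5,50,95]).round(),m.sum())
E
python3 tilt.py w2
```

```text
[ 0.5673862  -0.12179801  0.065382  ] [-1.43166191  0.19758571 -3.12792218] 0.05298550667826785
-33 [16. 20. 22.] 120
-27 [ 22.  32. 160.] 654
-21 [39. 57. 78.] 1090
-15 [64. 77. 78.] 135
9 [14. 15. 16.] 17
15 [14. 16. 26.] 335
21 [25. 41. 56.] 910
27 [54. 63. 68.] 628
```

>>> apply_moves(deltas=[[0, 0, -3, 0], [0, 0, -3, 0], [0, 0, -2, 0], [-1, 1, -1, 0], [0, 0, 0, 0]])

```text
clock: 5.4
position: [0.5684, -0.1212, 0.0575]
eef_rot: [0.001, 0.284, 0.959, 0.0]
wrist_force: [2.6, -0.4, 3.6]
grip_width: 0.0521
gripper_force: 3.6
```

>>> apply_moves(deltas=[[-2, 1, -1, 0], [-2, 1, -1, 0], [-2, 1, 0, 0], [0, 0, 0, 0]])

```text
clock: 5.73
position: [0.5605, -0.1174, 0.0545]
eef_rot: [-0.001, 0.284, 0.959, 0.0]
wrist_force: [2.2, 0.3, 2.2]
grip_width: 0.0485
gripper_force: 3.3
```

```bash
python3 tilt.py w3
```

```text
[ 0.56053505 -0.11737432  0.05449893] [2.18566294 0.33380129 2.17702244] 0.04847849358958378
-27 [148. 152. 154.] 1792
-21 [152. 153. 154.] 729
-9 [63. 66. 68.] 268
-3 [10. 32. 53.] 781
3 [10. 12. 17.] 22
21 [13. 14. 15.] 107
27 [13. 14. 15.] 215
```

View pics/w3.png

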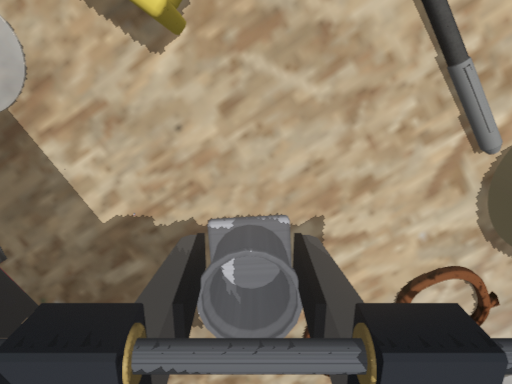

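>>> apply_moves(deltas=[[0, 0, 0, 0], [0, 0, 0, 0], [0, 0, 0, 0], [0, 0, 0, 0], [0, 0, 0, 0]], hand=1)

```text
clock: 6.2
position: [0.5608, -0.1183, 0.0544]
eef_rot: [-0.0, 0.285, 0.959, -0.0]
wrist_force: [0.2, 0.0, 0.0]
grip_width: 0.0791
gripper_force: 0.0
```

>>> apply_moves(deltas=[[0, 0, 0, 0], [0, 0, 20, 0], [0, 0, 35, 0], [0, 0, 35, 0], [0, 0, 20, 0]])

```text
clock: 6.62
position: [0.5624, -0.1188, 0.168]
eef_rot: [0.002, 0.285, 0.959, 0.0]
wrist_force: [0.7, -1.4, -0.1]
grip_width: 0.0921
gripper_force: 0.0
```

Run:
```python
from h import *
s=read_state();print(s["position"])
for n in("wrist","scene","top"):
    c=capture(n);W=pts(c);P=W[np.isfinite(W).all(2)];P=P[(P[:,2]>.006)&(P[:,2]<.08)&(abs(P[:,0]-.57)<.07)&(abs(P[:,1]+.115)<.06)]
    if len(P)<20: continue
    r=cv2.minAreaRect((P[:,:2]*1000).astype(np.float32));T=P[(P[:,2]>.061)&(P[:,2]<.07)]
    print(n,r,np.percentile(P[:,2],[2,98]).round(3),len(T))
    if len(T)>5: print("rim",cv2.minEnclosingCircle((T[:,:2]*1000).astype(np.float32)),T[:,2].mean())
```

```text
[ 0.56240129 -0.11878909  0.16799842]
wrist ((580.8541259765625, -128.70082092285156), (53.971622467041016, 54.10146713256836), 60.97233200073242) [0.009 0.068] 1065
rim ((581.0169677734375, -128.63697814941406), 26.94175148010254) 0.06531958384440899
scene ((582.3630981445312, -131.05267333984375), (53.65888977050781, 54.360477447509766), 62.511383056640625) [0.007 0.067] 105
rim ((582.5692138671875, -130.21627807617188), 27.459501266479492) 0.06484163556662477
top ((586.6361694335938, -108.61821746826172), (26.33430290222168, 55.621856689453125), 78.36809539794922) [0.007 0.067] 11
rim ((581.8917236328125, -111.33070373535156), 20.05295753479004) 0.06549048099055635
```

>>> apply_moves(deltas=[[-8, 16, 15, 0.03], [-13, 32, 20, 0.04], [-15, 35, 15, 0.04], [-15, 35, 0, 0.04], [-15, 35, 0, 0.04]])

```text
clock: 7.18
position: [0.494, 0.0362, 0.2141]
eef_rot: [-0.0, 0.191, 0.981, -0.0]
wrist_force: [0.6, 1.0, -0.0]
grip_width: 0.0918
gripper_force: 0.0
```

>>> apply_moves(deltas=[[-15, 35, 0, 0.04], [-15, 35, 0, 0.04], [-10, 25, 0, 0.04], [-6, 11, 0, 0.04], [0, 0, 0, 0]])

```text
clock: 7.6
position: [0.4473, 0.143, 0.2135]
eef_rot: [-0.001, 0.11, 0.994, -0.0]
wrist_force: [-0.1, -0.1, -0.3]
grip_width: 0.0918
gripper_force: 0.0
```

```bash
cat > bot.py <<'E'
from h import *
s=read_state();print(s["position"],s["eef_rot"])
def fit(n):
    c=capture(n);W=pts(c);save("b_"+n,c)
    I=cv2.cvtColor(c["image"],cv2.COLOR_RGB2HSV).astype(int);H,S,V=I[...,0],I[...,1],I[...,2];Z=W[...,2]
    ok=np.isfinite(W).all(2)&(abs(W[...,0]-.455)<.1)&(abs(W[...,1]-.137)<.08)&(Z<.13)
    m=ok&((H<8)|(H>172))&(S>150)&(Z>.07);red=W[m]
    pl=ok&(Z>.005)&(Z<.012)
    Q=(W[pl][:,:2]*1e3).astype(np.float32);print(n,"plate",cv2.minAreaRect(Q),"red",len(red),red.mean(0).round(4),"tip",red[np.argsort(-red[:,2])[:5]].mean(0).round(4),"lowx",red[np.argmin(red[:,0])].round(4))
    al=W[ok&(Z>.013)];print("all",cv2.minAreaRect((al[:,:2]*1e3).astype(np.float32)))
    return c,W
if __name__=="__main__":
    for n in("wrist","scene"): fit(n)
E
python3 bot.py
```

```text
[0.44730708 0.14301083 0.21347976] [-1.30619736e-03  1.09837604e-01  9.93948632e-01 -3.34739505e-04]
wrist plate ((437.27587890625, 122.5311050415039), (193.47940063476562, 106.74061584472656), 16.298572540283203) red 529 [0.4272 0.1453 0.0969] tip [0.4098 0.1495 0.1092] lowx [0.408  0.1497 0.1071]
all ((438.9560241699219, 122.57933044433594), (170.4863739013672, 84.99201202392578), 24.955381393432617)
scene plate ((442.2410583496094, 122.0423812866211), (184.5441436767578, 103.69021606445312), 14.873028755187988) red 51 [0.4288 0.1395 0.0948] tip [0.4183 0.1445 0.1026] lowx [0.4138 0.1451 0.1047]
all ((446.23297119140625, 120.58648681640625), (138.82061767578125, 76.74501037597656), 23.058311462402344)
```

View pics/b_wrist.png

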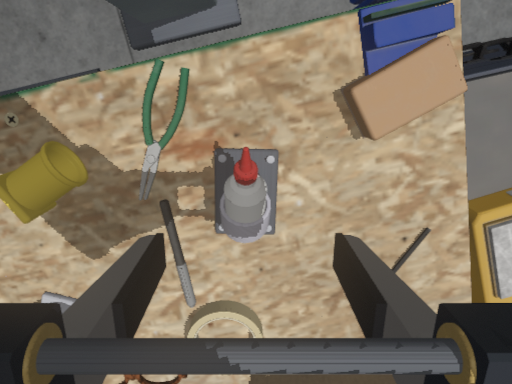

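>>> apply_moves(deltas=[[2, -3, -30, -0.02], [0, 0, -35, 0], [0, 0, -35, 0], [0, 0, -30, 0], [0, 0, -15, 0]])

```text
clock: 8.12
position: [0.4502, 0.1342, 0.0663]
eef_rot: [-0.002, 0.125, 0.992, -0.002]
wrist_force: [-0.4, 0.3, 0.2]
grip_width: 0.0916
gripper_force: 0.0
```

>>> apply_moves(deltas=[[0, 0, -7, 0], [0, 0, 0, 0], [0, 0, 0, 0]])

```text
clock: 8.37
position: [0.4521, 0.1365, 0.063]
eef_rot: [0.0, 0.124, 0.992, -0.0]
wrist_force: [0.2, -0.5, 0.5]
grip_width: 0.0921
gripper_force: 0.0
```

>>> apply_moves(deltas=[[0, 0, 0, 0], [0, 0, 0, 0], [0, 0, 0, 0], [0, 0, 0, 0], [0, 0, 0, 0]], hand=0, squeeze=10)

```text
clock: 8.78
position: [0.4515, 0.138, 0.0633]
eef_rot: [0.001, 0.123, 0.992, 0.0]
wrist_force: [-0.1, 0.3, 0.5]
grip_width: 0.061
gripper_force: 0.0
```

>>> apply_moves(deltas=[[0, 0, 0, 0], [0, 0, 0, 0], [0, 0, 0, 0], [0, 0, 0, 0], [0, 0, 0, 0]])

```text
clock: 9.2
position: [0.4513, 0.1379, 0.0628]
eef_rot: [0.0, 0.123, 0.992, 0.0]
wrist_force: [0.2, 0.2, 1.1]
grip_width: 0.0396
gripper_force: 10.0
```

>>> apply_moves(deltas=[[0, 0, 0, 0], [-2.2, 0.5, 1.9, 0], [-4.5, 1.1, 3.9, 0], [-4.5, 1.1, 3.9, 0], [-4.5, 1.1, 3.9, 0]], squeeze=25)

```text
clock: 9.62
position: [0.435, 0.1417, 0.0767]
eef_rot: [-0.0, 0.123, 0.992, 0.0]
wrist_force: [0.6, 0.8, -1.1]
grip_width: 0.0395
gripper_force: 25.0
```

>>> apply_moves(deltas=[[-4.5, 1.1, 3.9, 0], [-4.5, 1.1, 3.9, 0], [-4.5, 1.1, 3.9, 0], [-4.5, 1.1, 3.9, 0], [0, 0, 0, 0]])

```text
clock: 10.03
position: [0.4166, 0.1464, 0.0926]
eef_rot: [-0.0, 0.123, 0.992, 0.0]
wrist_force: [-1.1, -0.4, -1.3]
grip_width: 0.0392
gripper_force: 25.0
```

```bash
cat > bt.py <<'E'
from h import *
# bottle line in gripper vertical plane: red and white points
s=read_state();g=s["position"]+[0,0,.011];q=s["eef_rot"];y=Ro.from_quat(q[[1,2,3,0]]).as_matrix()[:,1];ax=np.array([-y[1],y[0],0]);ax=ax if ax[0]<0 else -ax
print(s["position"],s["wrist_force"],s["grip_width"],"fwd",ax.round(3))
for n in("wrist","scene"):
    c=capture(n);W=pts(c);I=cv2.cvtColor(c["image"],cv2.COLOR_RGB2HSV).astype(int);H,S,V=I[...,0],I[...,1],I[...,2]
    m=np.isfinite(W).all(2)&((H<8)|(H>172))&(S>150)&(np.linalg.norm(np.nan_to_num(W)-g,axis=2)<.09)
    P=W[m]-g
    if len(P)<5: print(n,"none");continue
    f=P@ax*1e3;z=P[:,2]*1e3;k=np.argsort(-f)
    # top ridge fit
    print(n,len(P),"f range",f.min().round(),f.max().round(),"far pt f,z",f[k[:5]].mean().round(1),z[k[:5]].mean().round(1),"lat",(P@y*1e3).mean().round(1),"mean",f.mean().round(1),z.mean().round(1))
    t=P[k[:5]].mean(0);print("  tip elev deg",np.degrees(np.arctan2(t[2],t@ax)).round(1),"dist",np.linalg.norm(t).round(4),"tip",(g+t).round(4))
c=capture("scene");cv2.imwrite("pics/"+sys.argv[1]+".png",cv2.resize(c["image"][120:280,120:330],(787,600))[:,:,::-1])
E
python3 bt.py d1
```

```text
[0.41663601 0.1463702  0.09257201] [-1.13672317 -0.44545341 -1.32615459] 0.039199983896299584 fwd [-0.97   0.244  0.   ]
wrist 2016 f range 11.0 45.0 far pt f,z 45.1 32.3 lat 0.9 mean 26.5 23.2
  tip elev deg 35.6 dist 0.0555 tip [0.373  0.1576 0.1359]
scene 7 f range 35.0 40.0 far pt f,z 38.6 29.7 lat -2.0 mean 37.6 29.7
  tip elev deg 37.5 dist 0.0487 tip [0.3788 0.1544 0.1332]
```

>>> apply_moves(deltas=[[0, 0, 10, 0], [0, 0, 15, 0], [6, -1.5, 5, 0], [12, -3, 0, 0], [12, -3, 0, 0]], squeeze=18)

```text
clock: 10.6
position: [0.4491, 0.1384, 0.1224]
eef_rot: [0.001, 0.123, 0.992, 0.0]
wrist_force: [0.3, 0.6, -0.9]
grip_width: 0.0399
gripper_force: 18.0
```

>>> apply_moves(deltas=[[10.7, -2.7, 0, 0], [0, 0, 0, 0], [0, 0, -3, 0], [0, 0, -4, 0], [0, 0, 0, 0]])

```text
clock: 11.02
position: [0.4582, 0.1357, 0.1141]
eef_rot: [0.0, 0.123, 0.992, -0.0]
wrist_force: [1.6, -0.3, -0.1]
grip_width: 0.0394
gripper_force: 18.0
```

>>> apply_moves(deltas=[[-3, 0.8, -3, 0], [-3, 0.7, -3, 0], [-3, 0.7, -3, 0], [-2.6, 0.7, -4, 0], [0, 0, 0, 0]])

```text
clock: 11.43
position: [0.4455, 0.1391, 0.1013]
eef_rot: [-0.001, 0.123, 0.992, -0.0]
wrist_force: [0.6, 1.6, 1.2]
grip_width: 0.0395
gripper_force: 18.0
```

```bash
python3 bt.py d2
```

```text
[0.44551086 0.13912412 0.10125376] [0.64754517 1.64473843 1.20525233] 0.03952520236232612 fwd [-0.97   0.243  0.   ]
wrist 2317 f range 15.0 54.0 far pt f,z 53.6 17.7 lat 1.1 mean 30.9 14.6
  tip elev deg 18.3 dist 0.0565 tip [0.3938 0.1532 0.13  ]
scene 21 f range 30.0 49.0 far pt f,z 46.4 16.4 lat -1.6 mean 38.7 14.6
  tip elev deg 19.5 dist 0.0492 tip [0.4001 0.1489 0.1286]
```

>>> apply_moves(deltas=[[-2.2, 0.5, -4, 0], [-2.2, 0.5, -4, 0], [-2.2, 0.6, -4, 0], [-2.1, 0.6, -5, 0], [0, 0, 0, 0]])

```text
clock: 12.0
position: [0.4366, 0.1408, 0.0838]
eef_rot: [-0.001, 0.123, 0.992, -0.001]
wrist_force: [-1.6, 0.2, 1.3]
grip_width: 0.0397
gripper_force: 18.0
```

>>> apply_moves(deltas=[[-0.6, 0.2, -4, 0], [-0.7, 0.2, -5, 0], [-0.7, 0.1, -5, 0], [-0.6, 0.2, -5, 0], [0, 0, 0, 0]])

```text
clock: 12.42
position: [0.4347, 0.1413, 0.0648]
eef_rot: [-0.001, 0.123, 0.992, -0.0]
wrist_force: [-2.2, 0.2, 1.7]
grip_width: 0.0392
gripper_force: 18.0
```

>>> apply_moves(deltas=[[0.6, -0.2, -4, 0], [0.8, -0.2, -5, 0], [0.8, -0.2, -5, 0], [1.2, -0.3, -4, 0], [0, 0, 0, 0]])

```text
clock: 12.83
position: [0.4385, 0.1405, 0.047]
eef_rot: [-0.0, 0.123, 0.992, -0.0]
wrist_force: [-3.2, 0.7, 1.6]
grip_width: 0.0394
gripper_force: 18.0
```

```bash
python3 bt.py d3
```

```text
[0.43851579 0.14052953 0.04704371] [-3.20289421  0.67130828  1.56710749] 0.03940706251764594 fwd [-0.97   0.244  0.   ]
wrist 1422 f range 17.0 46.0 far pt f,z 45.6 -34.8 lat 1.2 mean 28.9 -14.7
  tip elev deg -37.3 dist 0.0574 tip [0.3945 0.1528 0.0233]
scene 5 f range 32.0 39.0 far pt f,z 35.0 -26.8 lat -1.6 mean 35.0 -26.8
  tip elev deg -37.4 dist 0.0441 tip [0.4042 0.1475 0.0313]
```

>>> apply_moves(deltas=[[0, 0, 3, 0], [-2, 0.5, 10, 0], [0, 0, 20, 0], [0, 0, 30, 0], [0, 0, 35, 0]], squeeze=35)

```text
clock: 13.4
position: [0.436, 0.1406, 0.1469]
eef_rot: [-0.001, 0.123, 0.992, -0.001]
wrist_force: [1.7, 0.4, -2.3]
grip_width: 0.0394
gripper_force: 35.0
```

>>> apply_moves(deltas=[[0, 0, 25, 0], [0, 0, 0, 0], [0, 0, 0, 0]])

```text
clock: 13.65
position: [0.4379, 0.1417, 0.1731]
eef_rot: [0.002, 0.123, 0.992, 0.002]
wrist_force: [-0.8, -0.4, -2.1]
grip_width: 0.0396
gripper_force: 35.0
```

```bash
python3 bt.py d4
python3 - <<'E'
from h import *
for n in("scene","top"):
    W=np.load(n+".npz")["W"];P=W[np.isfinite(W).all(2)]
    for x0 in(.45,.55,.65,.75):
        print(n,x0,[(y,P[m,2].max().round(2)) for y in(-.16,-.2,-.24,-.28,-.32) for m in [(abs(P[:,0]-x0)<.05)&(abs(P[:,1]-y)<.02)] if m.sum()])
E
```

```text
[0.43792048 0.14165253 0.17307841] [-0.81775448 -0.35399004 -2.08423546] 0.039566462555287944 fwd [-0.97   0.244  0.   ]
wrist 1407 f range 17.0 46.0 far pt f,z 45.6 -34.8 lat 1.1 mean 29.0 -14.7
  tip elev deg -37.3 dist 0.0574 tip [0.394  0.154  0.1493]
scene 45 f range 17.0 42.0 far pt f,z 40.3 -33.5 lat -5.9 mean 28.4 -20.2
  tip elev deg -39.7 dist 0.0525 tip [0.3982 0.1489 0.1506]
scene 0.45 [(-0.16, np.float64(0.01)), (-0.2, np.float64(0.01)), (-0.24, np.float64(0.09)), (-0.28, np.float64(0.1)), (-0.32, np.float64(0.21))]
scene 0.55 [(-0.16, np.float64(0.0)), (-0.2, np.float64(0.0)), (-0.24, np.float64(0.24)), (-0.28, np.float64(0.35)), (-0.32, np.float64(0.45))]
scene 0.65 [(-0.16, np.float64(0.01)), (-0.2, np.float64(0.0)), (-0.24, np.float64(0.09)), (-0.28, np.float64(0.35)), (-0.32, np.float64(0.45))]
scene 0.75 [(-0.16, np.float64(0.0)), (-0.2, np.float64(0.1)), (-0.28, np.float64(0.24)), (-0.32, np.float64(0.28))]
top 0.45 [(-0.16, np.float64(0.01)), (-0.2, np.float64(0.01)), (-0.24, np.float64(0.09)), (-0.28, np.float64(0.12)), (-0.32, np.float64(0.21))]
top 0.55 [(-0.16, np.float64(0.01)), (-0.2, np.float64(0.01)), (-0.24, np.float64(0.24)), (-0.28, np.float64(0.4)), (-0.32, np.float64(0.45))]
top 0.65 [(-0.16, np.float64(0.01)), (-0.2, np.float64(0.0)), (-0.24, np.float64(0.09)), (-0.28, np.float64(0.41)), (-0.32, np.float64(0.45))]
top 0.75 [(-0.16, np.float64(0.09)), (-0.2, np.float64(0.15)), (-0.24, np.float64(0.22)), (-0.28, np.float64(0.24)), (-0.32, np.float64(0.27))]
```

>>> apply_moves(deltas=[[10, -14, 0, 0.08], [17, -23, 0, 0.1], [17, -23, 0, 0.1], [17, -23, 0, 0.1], [17, -23, 0, 0.1]])

```text
clock: 14.22
position: [0.5145, 0.034, 0.1694]
eef_rot: [-0.001, -0.119, 0.993, -0.0]
wrist_force: [0.1, -0.6, -0.2]
grip_width: 0.0393
gripper_force: 35.0
```

>>> apply_moves(deltas=[[17, -23, 0, 0.1], [17, -23, 0, 0.1], [17, -23, 0, 0.1], [17, -23, 0, 0.1], [0, 0, 0, 0]])

```text
clock: 14.63
position: [0.5843, -0.0632, 0.1693]
eef_rot: [-0.001, -0.31, 0.951, -0.002]
wrist_force: [-0.2, -0.4, -0.8]
grip_width: 0.0392
gripper_force: 35.0
```

```bash
cat > fin.py <<'E'
from h import *
s=read_state();g=s["position"]+[0,0,.011];q=s["eef_rot"];M=Ro.from_quat(q[[1,2,3,0]]).as_matrix();ax=M[:,0]
print(s["clock"],s["q"].round(2),s["position"],s["wrist_force"].round(1),s["grip_width"],"fwd",ax.round(3))
for n in("wrist","scene"):
    c=capture(n);save(sys.argv[1]+n,c);W=pts(c);I=cv2.cvtColor(c["image"],cv2.COLOR_RGB2HSV).astype(int);H,S=I[...,0],I[...,1]
    P=W[np.isfinite(W).all(2)&((H<8)|(H>172))&(S>150)&(np.linalg.norm(np.nan_to_num(W)-g,axis=2)<.075)]-g
    if len(P)>4:
        f=P@ax;t=P[np.argsort(-f)[:5]].mean(0);print(n,"tip",(g+t).round(4),"elev",np.degrees(np.arctan2(t[2],t@ax)).round(1),"dist",np.linalg.norm(t).round(4))
    A=W[np.isfinite(W).all(2)];T=A[(A[:,2]>.06)&(A[:,2]<.07)&(abs(A[:,0]-.581)<.04)&(abs(A[:,1]+.129)<.04)]
    if len(T)>20: print(n,"rim",cv2.minEnclosingCircle((T[:,:2]*1e3).astype(np.float32)),T[:,2].mean())
E
python3 fin.py f1
```

```text
14.6333 [-0.11  0.42  0.2   1.82 -0.1   0.91  2.34] [ 0.58431464 -0.06319264  0.16926647] [-0.2 -0.4 -0.8] 0.039158406134478484 fwd [-0.808 -0.589  0.003]
wrist tip [ 0.5475 -0.0891  0.1466] elev -36.9 dist 0.0562
wrist rim ((581.6978759765625, -128.46031188964844), 26.993139266967773) 0.06470669223965123
scene tip [ 0.5524 -0.0837  0.1523] elev -36.4 dist 0.0471
scene rim ((582.70947265625, -129.5149383544922), 27.913040161132812) 0.06416629271734964
```

>>> apply_moves(deltas=[[7, -8, 0, 0.05], [8, -10, 0, 0.05], [8, -10, 0, 0.05], [6, -6, 0, 0], [0, 0, 0, 0]])

```text
clock: 15.15
position: [0.6118, -0.0912, 0.1702]
eef_rot: [-0.0, -0.38, 0.925, 0.0]
wrist_force: [-0.1, -0.4, -1.0]
grip_width: 0.0396
gripper_force: 35.0
```

>>> apply_moves(deltas=[[0, 0, -10, 0], [0, 0, -15, 0], [0, 0, -15, 0], [0, 0, -8, 0], [0, 0, 0, 0]])

```text
clock: 15.57
position: [0.6096, -0.0894, 0.1202]
eef_rot: [-0.002, -0.382, 0.924, 0.001]
wrist_force: [-0.8, 0.1, -1.7]
grip_width: 0.0392
gripper_force: 35.0
```

```bash
python3 fin.py f2
```

```text
15.5667 [-0.03  0.53  0.16  1.77 -0.11  0.85  2.54] [ 0.60960871 -0.08938438  0.12024477] [-0.8  0.1 -1.7] 0.03922893295729715 fwd [-0.708 -0.706  0.003]
wrist tip [ 0.5773 -0.1205  0.0972] elev -37.3 dist 0.0563
wrist rim ((581.8902587890625, -128.64895629882812), 27.03705406188965) 0.06463304261106351
scene tip [ 0.5849 -0.1162  0.105 ] elev -35.8 dist 0.0449
scene rim ((582.6275634765625, -129.8033905029297), 27.33502769470215) 0.0641219006707704
```

View pics/f2wrist.png

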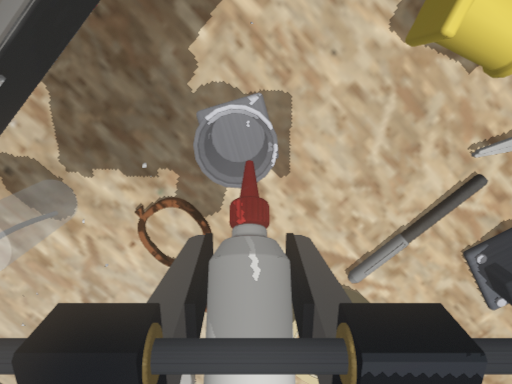

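>>> apply_moves(deltas=[[2, -4, 0, 0], [2.5, -4.5, 0, 0], [0, 0, 0, 0], [0, 0, 0, 0], [0, 0, 0, 0]])

```text
clock: 16.08
position: [0.6164, -0.0995, 0.1233]
eef_rot: [0.0, -0.381, 0.924, -0.0]
wrist_force: [0.7, 0.1, -0.3]
grip_width: 0.0395
gripper_force: 35.0
```

```bash
python3 fin.py f3
```

```text
16.0833 [-0.02  0.54  0.17  1.76 -0.11  0.86  2.55] [ 0.61641048 -0.09950233  0.12327654] [ 0.7  0.1 -0.3] 0.03952416473840545 fwd [-0.709 -0.705 -0.   ]
wrist tip [ 0.5842 -0.1306  0.1001] elev -37.4 dist 0.0563
wrist rim ((581.7734375, -128.57150268554688), 26.91094970703125) 0.06473065708326596
scene tip [ 0.5889 -0.1281  0.1056] elev -35.8 dist 0.0489
scene rim ((582.7809448242188, -130.43612670898438), 27.099477767944336) 0.06431960003137956
```

>>> apply_moves(deltas=[[-2, 1, -3, 0], [0, 0, 0, 0], [0, 0, 0, 0], [0, 0, 0, 0], [0, 0, 0, 0]])

```text
clock: 16.6
position: [0.6143, -0.0983, 0.1199]
eef_rot: [0.0, -0.382, 0.924, 0.0]
wrist_force: [-0.2, 0.4, 0.1]
grip_width: 0.0389
gripper_force: 35.0
```

```bash
python3 fin.py f4; python3 -c "
from h import *
print(job_done())"
```

```text
16.6 [-0.02  0.54  0.16  1.76 -0.11  0.85  2.55] [ 0.61426161 -0.09825225  0.11993601] [-0.2  0.4  0.1] 0.03888215226476015 fwd [-0.709 -0.706 -0.   ]
wrist tip [ 0.5822 -0.1293  0.096 ] elev -38.0 dist 0.0566
wrist rim ((581.8057250976562, -128.51596069335938), 26.888561248779297) 0.06467543962363867
scene tip [ 0.5883 -0.1256  0.1039] elev -35.7 dist 0.0464
scene rim ((582.9366455078125, -129.281494140625), 27.863025665283203) 0.0641797180040324
the job is handed in; nothing more can be done
None
```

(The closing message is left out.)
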